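# Clear the craft bench into its trays

### The job

Clear the cutting mat by sorting the tools into their places: stand both wooden thread spools upright side by side in the rectangular plywood tray, stand the glue bottle upright in the round white dish, and lay the craft knife flat and lengthwise in the long narrow black tray. Everything must rest fully down on the floor of its tray, and the bead jar standing among them must not be tipped over.

Things in the scene. Friction and masses are not known exactly. Their poses are not given: they have to be found in the camera images.
- spool_a_center (a point): Empty wooden thread spool, pale wood, standing on end: a round reel 40 mm in diameter and 50 mm tall, with a flange 11 mm high at each end (40 mm in diameter) and a slightly slimmer waist (33 mm) between; 45 g or so. Loose. This point is its centre, 25 mm above its underside; z is its axis, pointing up. The other spool is its twin, and either may go anywhere in the spool tray.
- spool_b_center (a point): Empty wooden thread spool, pale wood, standing on end: a round reel 40 mm in diameter and 50 mm tall, with a flange 11 mm high at each end (40 mm in diameter) and a slightly slimmer waist (33 mm) between; 45 g or so. Loose. This point is its centre, 25 mm above its underside; z is its axis, pointing up. The other spool is its twin, and either may go anywhere in the spool tray.
- glue_center (a point): Small white glue bottle standing upright: round body 36 mm in diameter and 56 mm tall, then a shoulder and a thin pointed red nozzle cap up to 88 mm in all; about 70 g. Loose. Grip it by the round body. This point is its centre, 44 mm above its underside; z is its axis, pointing up.
- knife_center (a point): Craft knife lying flat, blade drawn in: a straight bar of bare metal 130 mm long (x), 24 mm wide (y), 18 mm thick (z), with a small black thumb slide on top (1.5 mm proud) and a black band; about 100 g, balanced at its middle. Loose. This point is the centre of the bar, 9 mm above its underside; x runs along the knife, z up.
- spool_tray: Rectangular open tray of plywood, for the spools: outside 88 mm along its x and 138 mm along its y, 10 mm high in all, walls 4 mm thick; inside 80 x 130 mm, floor 4 mm above the table. It stands fixed on the table and does not slide. Origin: centre of its underside, on the table; z up. 
- glue_dish: Round white ceramic dish, for the glue bottle: outside 72 mm in diameter, 10 mm high in all, rim 4 mm thick; inside 64 mm in diameter, floor 4 mm above the table. It stands fixed on the table and does not slide. Origin: centre of its underside, on the table; z up. 
- knife_tray: Long narrow open tray of black plastic, for the craft knife: outside 60 mm along its x and 158 mm along its y, 8 mm high in all, walls 4 mm thick; inside 52 x 150 mm, floor 4 mm above the table. The knife lies along the tray's y, either way round. It stands fixed on the table and does not slide. Origin: centre of its underside, on the table; z up. 
- jar_center (a point): Bead jar, a bystander: amber glass jar with a brass lid, 56 mm in diameter and 76 mm tall, standing loose among the things to sort, 220 g. Not part of the job; it must not be tipped over. This point is its centre, 38 mm above its underside; z is its axis, pointing up.

How it is judged:
At the end, for the whole second after the job is handed in: Spools stand upright (0.1 rad) on the plywood tray's floor, inside its walls; the glue bottle likewise inside the round dish; the knife lies flat on the black tray's floor, inside its walls and along it (0.3 rad). All released and at rest (x of spool_a_center in the frame of spool_tray between -0.0225 and 0.0225 m and y of spool_a_center in the frame of spool_tray between -0.0475 and 0.0475 m and z of spool_a_center in the frame of spool_tray between 0.026 and 0.032 m and angle between each of spool_a_center, spool_b_center, glue_center's own z axis and vertical below 0.1 rad and linear speed of each of spool_a, spool_b, glue, knife below 0.02 m/s and angular speed of each of spool_a, spool_b, glue, knife below 0.3 rad/s and x of spool_b_center in the frame of spool_tray between -0.0225 and 0.0225 m and y of spool_b_center in the frame of spool_tray between -0.0475 and 0.0475 m and z of spool_b_center in the frame of spool_tray between 0.026 and 0.032 m and horizontal distance between glue_center and glue_dish below 0.0165 m and z of glue_center in the frame of glue_dish between 0.045 and 0.051 m and x of knife_center in the frame of knife_tray between -0.0155 and 0.0155 m and y of knife_center in the frame of knife_tray between -0.013 and 0.013 m and z of knife_center in the frame of knife_tray between 0.01 and 0.016 m and angle between knife_center's own z axis and vertical below 0.08 rad and angle between the x axis of knife_center and the y axis of knife_tray, either way round below 0.3 rad); the robot touches nothing.
It fails at once if the bead jar is tipped over (angle between jar_center's own z axis and vertical above 0.5 rad).
It also fails if it takes over 106 s, if anything falls off the work surface, if the arm or the gripper's body presses on something with over 40 N, if the wrist force passes 120 N, or if a joint passes its speed limit or range.

### The arm

A 6-joint arm with a two-finger parallel gripper is mounted at the origin on the work surface. World frame = base frame: x ahead of the robot, y to its left, z up, the work surface at z = 0. Lengths are in m, angles in rad, forces in N, time in s.
With the tool pointing down it reaches from about 0.325 to 0.775 m from the base axis. Payload 9.3 kg.
Tool frame: the origin (TCP) lies between the finger pads; the fingertips stand 17 mm ahead of it and the grasp point (between the pads) lies 2 mm behind it (bot.finger_overhang is the distance from the TCP to the fingertips, in m); z points along the fingers, y is the line along which they close (so a half turn about z gives the same grasp; the last joint's range is limited). The gripper opens to 85 mm and grips with 20 to 120 N. Pads are 22 mm wide; open, the fingers measure 114 mm over their backs; the gripper's body (76 mm by 85 mm) begins 54 mm behind the grasp point. The pads swing forward as they close: fully open they stand 13 mm farther back than shut.
Start: joints at [-1.437, 0.259, 0.021, 1.334, 0, 1.418], TCP at [0.156, -0.528, 0.248] pointing down, gripper open.
Joint ranges: [-3.04, 3.04], [-0.91, 1.82], [-1.04, 1.36], [-1.92, 1.95], [-1.52, 1.45], [-3.14, 3.14]. Speed limits (rad/s): [2.22, 2.22, 2.79, 3.14, 3.14, 3.14].

### API

Orientations are given as a unit quaternion [x, y, z, w].
In Python, from bench import bot gives the robot as it stands.
- The arm moves only by the tool drive_tool, never from a script. Its argument "rows" is one flat list of numbers, 7 for each row, row after row: the shift along the tool's x, y, z in m, then the turn, a rotation vector about the tool's x, y, z in degrees, then the opening, from -1 (shut) to 1 (fully open), so that 0 is half open. A call has exactly 5 rows; each row shifts and turns the commanded pose from where the row before left it, along the tool's axes as they then stand; what a row does not reach is not made up. A row lasts 1/12 s, in which the tool goes at most 41.7 mm and 7.16 degrees, less where a joint would pass 70% of its speed; a pose out of reach is approached as far as the arm can. A call with a gripper value outside its range is refused whole. The fingers move at their own pace and stop on an object; "squeeze" is the grip in N (left out, the last holds). Time passes only in rows, so rows that do not move let the fingers close, or fill a call up. It gives the time, the measured TCP pose, the force, the opening and the grip force at its end, in the units of the state.
- bot.get_state(): the state, without advancing time (a new reading comes with each control period).
- bot.capture(name): name is "side" or "top"; returns a dict with "frame" (480x640x3 uint8, red, green, blue), "fx", "fy", "cx", "cy" (pixels), "k1" (the pictures are not rectified: a ray, as slopes to the right and down, at radius r is drawn at 1 + k1 r^2 times it, then the intrinsics apply), "world_to_cam" (4x4, takes a point from world to camera coordinates). Camera axes: x right, y down, z forward; pixel columns grow to the right and rows downward; lengths in m; the calibration is good to about 2 mm. A picture is of the moment at which its call begins. There is no depth.
- bot.finish_job(): hands the job in; it is judged then, once.
The state is a dict: "t": time; "qpos": joint angles; "joint_velocities": joint speeds; "effort": joint torques, N m; "tool_pos": TCP position; "tcp_rot": TCP orientation; "force": force on the tool from outside, world axes, zero at the start; "torque": the same for the moment, N m; "opening": opening from 0.0 (shut) to 1.0 (fully open); "grip_force": force on a finger pad.
Only numpy, scipy, OpenCV 4.12 (cv2) and the standard library are available. Lean on these libraries where they do the work, as an engineer would, in place of code of your own. Each camera call takes 0.05 s, during which the arm holds its last target. There are 200 camera calls.

## Working session

There is one attempt and no reset: what is moved stays moved. The work goes in short steps, Python scripts to look and compute and a tool call to move; the robot and the scene stay as the last step left them, time stands still between calls to the robot, and variables do not carry over. Pictures are saved under pics/ and viewed, at most 14 in all, crops included, and the job is handed in when it is done.

Besides the shell and the picture viewer there is one more tool, called in YAML: its name, and indented under it one key for each argument. drive_tool: Moves the arm, as the interface text tells. Its arguments: {"type":"object","properties":{"rows":{"type":"array"},"squeeze":{"type":"number"}},"required":["rows"]}

```bash
mkdir -p pics; ls; python3 - <<'E'
from bench import bot
import cv2
for n in("top","side"):
    c=bot.capture(n); cv2.imwrite(f"pics/{n}0.png",c["frame"][:,:,::-1])
    print(n,c["fx"],c["fy"],c["cx"],c["cy"],c["k1"],c["world_to_cam"].tolist() if hasattr(c["world_to_cam"],'tolist') else c["world_to_cam"])
print(bot.get_state())
E
```

```text
pics
top 482.8695969834156 482.8695969834156 321.60873687224023 236.02624010477447 0.01185955848689578 [[0.011228831041881583, -0.999786729475437, 0.017332308508742962, -0.01192029417653237], [-0.996212273515617, -0.012680017693696944, -0.08602513149151864, 0.5042017884434541], [0.08622655884516331, -0.01630069679789499, -0.9961421925777588, 1.0222133425693822], [0.0, 0.0, 0.0, 1.0]]
side 573.6690264191525 573.6690264191525 315.76224680786635 238.48037491603458 -0.17636348851137834 [[-0.7712506731594503, -0.6364134835707099, 0.012258755258517804, 0.38014778720828246], [-0.37704540309408363, 0.44124426014970813, -0.8143342476468471, 0.22508401281021884], [0.5128441899414622, -0.6326779439923048, -0.5802667111156345, 0.7908262091349747], [0.0, 0.0, 0.0, 1.0]]
{'t': 0.1, 'qpos': array([-1.43662001e+00,  2.59150092e-01,  2.08502607e-02,  1.33369181e+00,
        3.02615448e-05,  1.41818945e+00]), 'joint_velocities': array([ 0.00101912, -0.00047296,  0.00132921, -0.0016431 , -0.00024254,
        0.00060049]), 'effort': array([ 5.41130474e-03, -5.56690943e+01,  3.45072055e+01,  1.16153061e-02,
       -2.25430549e-04, -2.42002284e-05]), 'tool_pos': array([ 0.15554785, -0.52731714,  0.24772385]), 'tcp_rot': array([ 9.89736852e-01,  1.42900685e-01,  2.06376155e-05, -5.97490921e-04]), 'force': array([ 0.49639452,  0.68413639, -0.30811421]), 'torque': array([-0.00118112, -0.04420411, -0.0079358 ]), 'grip_force': 0.0, 'opening': 1.0022996173281762}
```

View pics/top0.png

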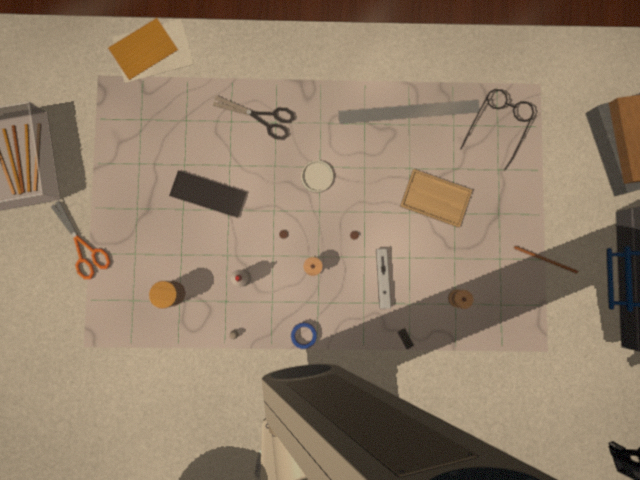

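View pics/side0.png

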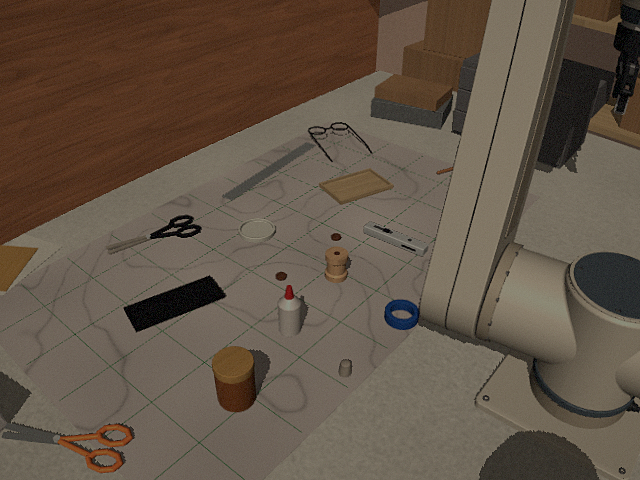

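The top view shows the jar at (164,294), the glue at (240,277), spools at (314,266) and (463,298), and the knife at (384,277). The dish is at (319,177), the black tray at (208,193) and the plywood tray at (437,197). The side view agrees.

```bash
cat > h.py <<'E'
import numpy as np, cv2
from scipy.spatial.transform import Rotation as R
from bench import bot
def ray(c,p,z):
    "pixel -> world point on plane z"
    K=np.array([[c["fx"],0,c["cx"]],[0,c["fy"],c["cy"]],[0,0,1]]); D=np.array([c["k1"],0,0,0.])
    s=cv2.undistortPoints(np.float64([[p]]),K,D)[0,0]
    T=np.array(c["world_to_cam"]); o=-T[:3,:3].T@T[:3,3]; d=T[:3,:3].T@np.r_[s,1]
    return (o+d*(z-o[2])/d[2])
def blob(f,seed,r,lo,hi):
    "component of an HSV mask nearest seed, within radius r"
    m=cv2.inRange(cv2.cvtColor(f,cv2.COLOR_RGB2HSV),np.array(lo),np.array(hi))
    roi=np.zeros_like(m); cv2.circle(roi,seed,r,255,-1); m&=roi
    m=cv2.morphologyEx(m,cv2.MORPH_CLOSE,np.ones((3,3),np.uint8))
    n=cv2.findContours(m,cv2.RETR_EXTERNAL,cv2.CHAIN_APPROX_NONE)[0]
    return max(n,key=cv2.contourArea)
E
python3 - <<'E'
from h import *
c=bot.capture("top"); f=c["frame"]; h=cv2.cvtColor(f,cv2.COLOR_RGB2HSV)
for n,p in dict(spA=(314,262),spB=(463,294),glue=(240,272),red=(240,279),knife=(384,298),dish=(319,177),dishrim=(305,177),ktray=(208,193),stray=(437,197),jar=(164,294),bg=(280,200),bgsh=(490,290),glueside=(236,283)).items(): print(n,h[p[1],p[0]])
T=[(314,266),(463,298),(240,277),(384,277),(319,177),(208,193),(437,197),(164,294)]
im=[cv2.resize(f[y-42:y+42,x-42:x+42],(200,200),interpolation=cv2.INTER_CUBIC) for x,y in T]
o=np.vstack([np.hstack(im[:4]),np.hstack(im[4:])]); cv2.imwrite("pics/m.png",o[:,:,::-1])
E
```

```text
spA [ 14 136 188]
spB [ 15 140 102]
glue [ 15  68 112]
red [  9 117  89]
knife [ 18  41 173]
dish [ 20  58 190]
dishrim [ 18  61 172]
ktray [11 76 57]
stray [ 16 133 182]
jar [ 16 170 175]
bg [ 14  64 179]
bgsh [13 62 98]
glueside [ 15  62 185]
```

View pics/m.png

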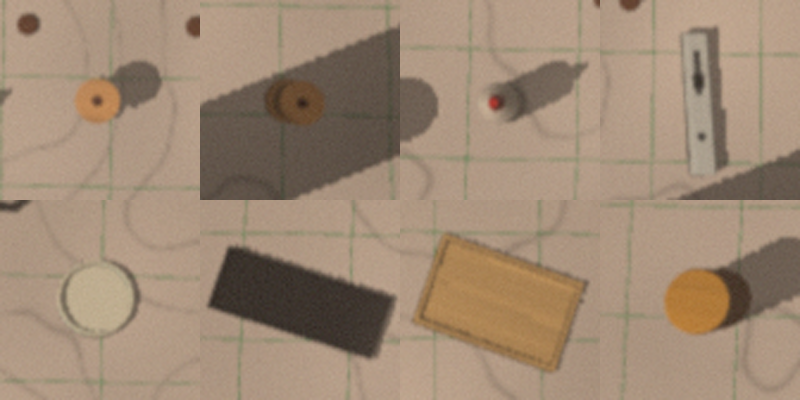

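The montage shows every object cleanly, with spool holes at about (312.8,266) and (463.8,298.8) and the red glue tip at (238.3,278.3).

```bash
python3 - <<'E'
from h import *
c=bot.capture("top"); f=c["frame"]
def rect(n,seed,r,lo,hi,z):
    k=blob(f,seed,r,lo,hi); b=cv2.boxPoints(cv2.minAreaRect(k))
    w=np.array([ray(c,p,z)[:2] for p in b]); e=w[1]-w[0]; g=w[2]-w[1]
    L=e if np.linalg.norm(e)>np.linalg.norm(g) else g
    print(n,w.mean(0).round(4),"sides",np.linalg.norm(e).round(4),np.linalg.norm(g).round(4),"long axis deg",(np.degrees(np.arctan2(L[1],L[0]))%180).round(1))
def circ(n,seed,r,lo,hi,z):
    k=blob(f,seed,r,lo,hi); (x,y),q=cv2.minEnclosingCircle(k); m=cv2.moments(k)
    print(n,(round(x,1),round(y,1),round(q,1)),ray(c,(x,y),z)[:2].round(4),"centroid",ray(c,(m["m10"]/m["m00"],m["m01"]/m["m00"]),z)[:2].round(4))
circ("spA",(314,266),16,(0,105,120),(30,255,255),.05)
circ("spB",(463,298),18,(0,105,50),(30,255,255),.05)
print("holes A,B",ray(c,(312.8,266),.05)[:2].round(4),ray(c,(463.8,298.8),.05)[:2].round(4),"tip",ray(c,(238.3,278.3),.085)[:2].round(4))
circ("glue",(239,279),14,(0,0,120),(40,57,255),.05)
circ("dish",(319,177),20,(16,0,150),(40,60,255),.008)
circ("jar",(164,294),22,(10,140,130),(25,255,255),.076)
rect("knife",(384,277),42,(12,0,120),(60,54,255),.018)
rect("ktray",(208,193),46,(0,0,0),(180,255,85),.008)
rect("stray",(437,197),48,(0,98,100),(30,255,255),.008)
s=bot.capture("side"); 
k=blob(s["frame"],(289,291),14,(0,170,60),(8,255,255)); print("side red",k[:,0].min(0),k[:,0].max(0))
print("side glue base",[ray(s,p,0)[:2].round(4) for p in((290,331),)],"spA top",ray(s,(336,253),.05)[:2].round(4))
st=bot.get_state(); Rm=R.from_quat(st["tcp_rot"]).as_matrix(); print(st["tool_pos"].round(4),Rm.round(3).tolist(),st["t"])
E
```

```text
spA (312.5, 265.8, 9.5) [0.4391 0.0129] centroid [0.4389 0.0128]
spB (460.5, 299.0, 12.2) [ 0.3736 -0.2969] centroid [ 0.3745 -0.2973]
holes A,B [0.4387 0.0123] [ 0.3741 -0.3039] tip [0.4115 0.1616]Traceback (most recent call last):
  File "<stdin>", line 14, in <module>
  File "<stdin>", line 10, in circ
ZeroDivisionError: float division by zero
```

```bash
python3 - <<'E'
from h import *
c=bot.capture("top"); f=c["frame"]
def rect(n,seed,r,lo,hi,z):
    k=blob(f,seed,r,lo,hi); b=cv2.boxPoints(cv2.minAreaRect(k))
    w=np.array([ray(c,p,z)[:2] for p in b]); e=w[1]-w[0]; g=w[2]-w[1]
    L=e if np.linalg.norm(e)>np.linalg.norm(g) else g
    print(n,w.mean(0).round(4),"sides",np.linalg.norm(e).round(4),np.linalg.norm(g).round(4),"long axis deg",(np.degrees(np.arctan2(L[1],L[0]))%180).round(1))
def circ(n,seed,r,lo,hi,z):
    k=blob(f,seed,r,lo,hi); (x,y),q=cv2.minEnclosingCircle(k)
    print(n,(round(x,1),round(y,1),round(q,1)),ray(c,(x,y),z)[:2].round(4))
circ("jar",(164,294),22,(10,140,130),(25,255,255),.076)
g=cv2.resize(cv2.cvtColor(f,cv2.COLOR_RGB2GRAY)[147:207,289:349],None,fx=6,fy=6,interpolation=cv2.INTER_CUBIC)
H=cv2.HoughCircles(g,cv2.HOUGH_GRADIENT,1.5,100,param1=80,param2=20,minRadius=75,maxRadius=120)
if H is not None: x,y,q=H[0,0]; p=((x+.5)/6-.5+289,(y+.5)/6-.5+147); print("dish",p,q/6,ray(c,p,.009)[:2].round(4))
print("dish by eye",ray(c,(319,176.2),.009)[:2].round(4))
rect("ktray",(208,193),46,(0,0,0),(180,255,85),.008)
rect("stray",(437,197),48,(0,98,100),(30,255,255),.008)
rect("knife",(384,277),42,(12,0,120),(60,54,255),.018)
s=bot.capture("side")
print("side glue base",ray(s,(290,331),0)[:2].round(4),"spA top",ray(s,(336,253),.05)[:2].round(4))
st=bot.get_state(); print(R.from_quat(st["tcp_rot"]).as_matrix().round(3).tolist(),st["t"])
E
```

```text
jar (162.1, 294.0, 13.5) [0.3783 0.315 ]
dish (np.float32(318.95834), np.float32(176.95833)) 13.375 [0.6365 0.0012]
dish by eye [0.6382 0.0012]
ktray [0.5964 0.2452] sides 0.0596 0.1589 long axis deg 73.0
stray [ 0.5942 -0.2584] sides 0.0902 0.1408 long axis deg 70.7
knife [ 0.4163 -0.1392] sides 0.0253 0.1312 long axis deg 3.3
side glue base [0.4076 0.1668] spA top [0.4383 0.0129]
[[0.959, 0.283, -0.0], [0.283, -0.959, 0.0], [0.0, -0.0, -1.0]] 0.3
```

drive_tool:
  rows: [0,0,0,0,0,-5.43,1,0,0,0,0,0,-5.43,1,0,0,0,0,0,-5.43,1,0,0,0,0,0,-5.43,1,0,0,0,0,0,-5.43,1]
  squeeze: 30

```text
t: 0.72
tool_pos: [0.1556, -0.5275, 0.2482]
tcp_rot: [0.928, 0.373, 0.0, -0.0]
force: [0.8, -0.4, -0.4]
opening: 1.0
grip_force: 0.0
```

drive_tool:
  rows: [0,0,0,0,0,-5.43,1,0,0,0,0,0,-5.43,1,0,0,0,0,0,-5.43,1,0,0,0,0,0,-5.43,1,0,0,0,0,0,-5.43,1]

```text
t: 1.13
tool_pos: [0.1556, -0.5275, 0.2482]
tcp_rot: [0.814, 0.581, 0.0, -0.0]
force: [0.5, -0.8, -0.1]
opening: 1.0
grip_force: 0.0
```

drive_tool:
  rows: [0.0284,0.0131,0.0098,0,0,0,1,0.0284,0.0131,0.0098,0,0,0,1,0.0284,0.0131,0.0098,0,0,0,1,0.0284,0.0131,0.0098,0,0,0,1,0.0284,0.0131,0.0098,0,0,0,1]

```text
t: 1.55
tool_pos: [0.265, -0.4139, 0.1988]
tcp_rot: [0.816, 0.579, 0.0, 0.0]
force: [-0.3, 0.4, -0.3]
opening: 0.996
grip_force: 0.0
```

drive_tool:
  rows: [0.0284,0.0131,0.0098,0,0,0,1,0.0284,0.0131,0.0098,0,0,0,1,0.0284,0.0131,0.0098,0,0,0,1,0.0284,0.0131,0.0098,0,0,0,1,0.0284,0.0131,0.0098,0,0,0,1]

```text
t: 1.97
tool_pos: [0.3738, -0.3014, 0.15]
tcp_rot: [0.816, 0.579, 0.0, 0.0]
force: [0.2, -1.1, 0.8]
opening: 0.999
grip_force: 0.0
```

```bash
cat >> h.py <<'E'
def to(x,y,z,psi=None):
    "remaining move to a world TCP target in tool axes (mm) and turn about tool z (deg)"
    s=bot.get_state(); M=R.from_quat(s["tcp_rot"]).as_matrix(); a=np.degrees(np.arctan2(M[1,0],M[0,0]))
    d=M.T@(np.r_[x,y,z]-s["tool_pos"])*1000
    out=[d.round(1).tolist(),"psi %.1f"%a]
    if psi is not None:
        c,q=np.cos(np.radians(psi)),np.sin(np.radians(psi)); w=np.r_[x,y,z]-s["tool_pos"]
        out+=["turn %.1f"%(a-psi),"shift in turned axes",(np.array([c*w[0]+q*w[1],q*w[0]-c*w[1],-w[2]])*1000).round(1).tolist()]
    print(*out,"pos",s["tool_pos"].round(4),"open %.2f grip %.1f t %.1f q6 %.2f"%(s["opening"],s["grip_force"],s["t"],s["qpos"][5]))
E
python3 - <<'E'
from h import *
to(.374,-.303,.030,70.7)
c=bot.capture("top"); cv2.imwrite("pics/t1.png",c["frame"][180:420,300:620,::-1])
E
```

```text
[-1.4, 0.7, 120.0] psi 70.7 turn 0.0 shift in turned axes [-1.4, 0.7, 120.0] pos [ 0.3738 -0.3014  0.15  ] open 1.00 grip 0.0 t 2.0 q6 1.05
```

View pics/t1.png

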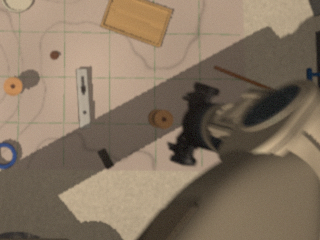

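drive_tool:
  rows: [-0.0014,0.0007,0.03,0,0,0,1,0,0,0.03,0,0,0,1,0,0,0.03,0,0,0,1,0,0,0.02,0,0,0,1,0,0,0.01,0,0,0,1]

```text
t: 2.43
tool_pos: [0.3722, -0.3031, 0.0278]
tcp_rot: [0.815, 0.579, -0.0, -0.002]
force: [0.2, 0.9, 0.1]
opening: 1.005
grip_force: 0.0
```

drive_tool:
  rows: [0,0,0,0,0,0,-1,0,0,0,0,0,0,-1,0,0,0,0,0,0,-1,0,0,0,0,0,0,-1,0,0,0,0,0,0,-1]

```text
t: 2.85
tool_pos: [0.3736, -0.3048, 0.0314]
tcp_rot: [0.815, 0.579, 0.0, 0.001]
force: [-0.7, 0.1, 4.2]
opening: 0.457
grip_force: 29.9
```

drive_tool:
  rows: [0,0,0,0,0,0,-1,0,0,0,0,0,0,-1,0,0,0,0,0,0,-1,0,0,0,0,0,0,-1,0,0,0,0,0,0,-1]

```text
t: 3.27
tool_pos: [0.3736, -0.3048, 0.0313]
tcp_rot: [0.815, 0.579, 0.0, 0.001]
force: [-0.5, 0.4, 6.7]
opening: 0.456
grip_force: 30.1
```

drive_tool:
  rows: [0,0,-0.02,0,0,0,-1,0,0,-0.03,0,0,0,-1,0,0,-0.03,0,0,0,-1,0,0,-0.02,0,0,0,-1,0,0,0,0,0,0,-1]

```text
t: 3.68
tool_pos: [0.3744, -0.3056, 0.1346]
tcp_rot: [0.815, 0.579, 0.0, 0.003]
force: [0.2, -0.3, -0.2]
opening: 0.455
grip_force: 30.4
```

```bash
python3 - <<'E'
from h import *
to(.5843,-.2867,.037,70.7)
c=bot.capture("side"); cv2.imwrite("pics/s1.png",c["frame"][60:300,300:640,::-1])
E
```

```text
[87.4, 191.3, 98.4] psi 70.7 turn 0.0 shift in turned axes [87.2, 191.8, 97.6] pos [ 0.3744 -0.3056  0.1346] open 0.46 grip 30.4 t 3.7 q6 1.05
```

View pics/s1.png

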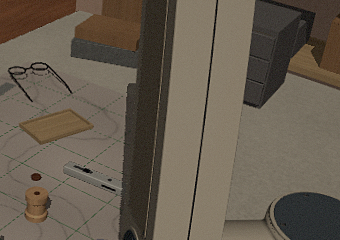

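The arm hides the gripper here, so I'll move over the tray and look there.

drive_tool:
  rows: [0.0087,0.0192,0,0,0,0,-1,0.0087,0.0192,0,0,0,0,-1,0.0087,0.0192,0,0,0,0,-1,0.0087,0.0192,0,0,0,0,-1,0.0087,0.0192,0,0,0,0,-1]

```text
t: 4.15
tool_pos: [0.4786, -0.2943, 0.1291]
tcp_rot: [0.816, 0.579, -0.0, -0.001]
force: [0.8, 0.1, 0.2]
opening: 0.459
grip_force: 30.4
```

drive_tool:
  rows: [0.0087,0.0192,0.01,0,0,0,-1,0.0087,0.0192,0.01,0,0,0,-1,0.0087,0.0192,0.01,0,0,0,-1,0.0087,0.0192,0,0,0,0,-1,0.0087,0.0192,0,0,0,0,-1]

```text
t: 4.57
tool_pos: [0.5833, -0.2847, 0.098]
tcp_rot: [0.815, 0.579, -0.001, -0.002]
force: [1.0, -0.4, -1.4]
opening: 0.456
grip_force: 30.4
```

```bash
python3 - <<'E'
from h import *
to(.5843,-.2867,.037,70.7)
c=bot.capture("side"); cv2.imwrite("pics/s2.png",cv2.resize(c["frame"][80:280,250:450,::-1],None,fx=2.5,fy=2.5))
E
```

```text
[-1.6, 1.8, 61.0] psi 70.7 turn 0.0 shift in turned axes [-1.6, 1.6, 61.0] pos [ 0.5833 -0.2847  0.098 ] open 0.46 grip 30.4 t 4.6 q6 1.32
```

View pics/s2.png

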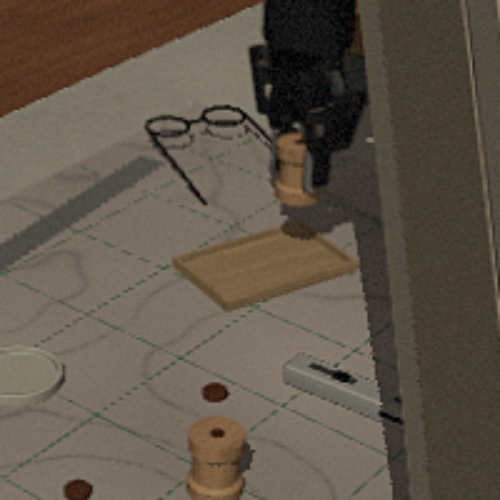

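The spool is held upright over the tray. Lowering and releasing it.

drive_tool:
  rows: [-0.0016,0.0016,0.02,0,0,0,-1,0,0,0.02,0,0,0,-1,0,0,0.014,0,0,0,-1,0,0,0.007,0,0,0,-1,0,0,0,0,0,0,-1]

```text
t: 5.03
tool_pos: [0.583, -0.2868, 0.037]
tcp_rot: [0.815, 0.579, -0.001, -0.002]
force: [-0.1, -0.5, 0.3]
opening: 0.456
grip_force: 30.5
```

drive_tool:
  rows: [0,0,0.001,0,0,0,-1,0,0,0,0,0,0,-1,0,0,0,0,0,0,-0.05,0,0,0,0,0,0,0,0,0,0,0,0,0,0.1]

```text
t: 5.45
tool_pos: [0.5843, -0.2877, 0.039]
tcp_rot: [0.815, 0.579, 0.0, 0.001]
force: [-0.6, 0.7, -0.8]
opening: 0.55
grip_force: 0.0
```

drive_tool:
  rows: [0,0,0,0,0,0,0.3,0,0,0,0,0,0,0.6,0,0,0,0,0,0,1,0,0,0,0,0,0,1,0,0,0,0,0,0,1]

```text
t: 5.87
tool_pos: [0.5841, -0.2875, 0.0383]
tcp_rot: [0.815, 0.579, 0.0, -0.0]
force: [0.4, 1.2, 0.1]
opening: 0.998
grip_force: 0.0
```

drive_tool:
  rows: [0,0,-0.02,0,0,0,1,0,0,-0.03,0,0,0,1,0,0,-0.03,0,0,0,1,0,0,-0.03,0,0,0,1,0,0,0,0,0,0,1]

```text
t: 6.28
tool_pos: [0.586, -0.2887, 0.1547]
tcp_rot: [0.815, 0.579, 0.002, 0.004]
force: [-0.4, 0.4, 0.6]
opening: 1.001
grip_force: 0.0
```

```bash
python3 - <<'E'
from h import *
to(.4389,.0127,.15,70.7)
c=bot.capture("side"); cv2.imwrite("pics/s3.png",cv2.resize(c["frame"][80:280,250:450,::-1],None,fx=2.5,fy=2.5))
E
```

```text
[236.0, -238.4, 2.1] psi 70.7 turn 0.0 shift in turned axes [235.8, -238.5, 4.7] pos [ 0.586  -0.2887  0.1547] open 1.00 grip 0.0 t 6.3 q6 1.32
```

View pics/s3.png

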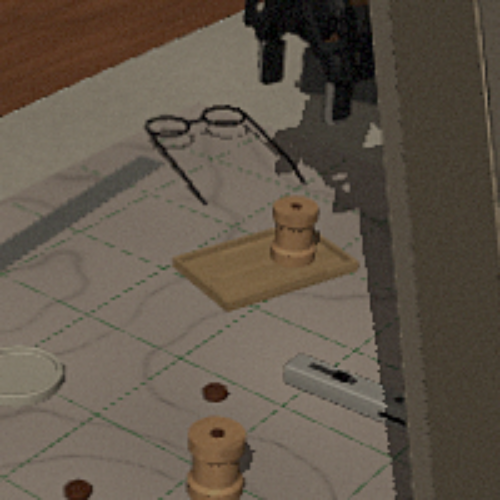

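Spool B stands in the tray. Next is spool A.

drive_tool:
  rows: [0.0236,-0.0238,0,0,0,0,1,0.0236,-0.0238,0,0,0,0,1,0.0236,-0.0238,0,0,0,0,1,0.0236,-0.0238,0,0,0,0,1,0.0236,-0.0238,0,0,0,0,1]

```text
t: 6.75
tool_pos: [0.5093, -0.1354, 0.1472]
tcp_rot: [0.816, 0.579, -0.0, -0.001]
force: [-0.0, 0.4, 0.8]
opening: 1.006
grip_force: 0.0
```

drive_tool:
  rows: [0.0236,-0.0238,0,0,0,0,1,0.0236,-0.0238,0,0,0,0,1,0.0236,-0.0238,0,0,0,0,1,0.0236,-0.0238,0,0,0,0,1,0.0236,-0.0238,0,0,0,0,1]

```text
t: 7.17
tool_pos: [0.4359, 0.0151, 0.1475]
tcp_rot: [0.816, 0.579, -0.0, -0.0]
force: [-0.2, 0.4, 0.2]
opening: 0.997
grip_force: 0.0
```

drive_tool:
  rows: [0,0,0.01,0,0,0,1,0,0,0.01,0,0,0,1,0,0,0,0,0,0,1,0,0,0,0,0,0,1,0,0,0,0,0,0,1]

```text
t: 7.58
tool_pos: [0.4373, 0.0136, 0.1282]
tcp_rot: [0.816, 0.579, -0.0, -0.0]
force: [0.8, -0.3, -0.4]
opening: 1.0
grip_force: 0.0
```

```bash
python3 - <<'E'
from h import *
to(.4389,.0127,.03,70.7)
E
```

```text
[-0.3, 1.8, 98.2] psi 70.7 turn 0.0 shift in turned axes [-0.4, 1.8, 98.2] pos [0.4373 0.0136 0.1282] open 1.00 grip 0.0 t 7.6 q6 1.75
```

drive_tool:
  rows: [-0.0003,0.0018,0.03,0,0,0,1,0,0,0.03,0,0,0,1,0,0,0.028,0,0,0,1,0,0,0.01,0,0,0,1,0,0,0,0,0,0,1]

```text
t: 8.0
tool_pos: [0.4377, 0.0127, 0.0283]
tcp_rot: [0.816, 0.578, -0.001, -0.001]
force: [-0.3, -0.7, -0.4]
opening: 1.001
grip_force: 0.0
```

drive_tool:
  rows: [0,0,0,0,0,0,-1,0,0,0,0,0,0,-1,0,0,0,0,0,0,-1,0,0,0,0,0,0,-1,0,0,0,0,0,0,-1]

```text
t: 8.42
tool_pos: [0.4396, 0.0128, 0.0314]
tcp_rot: [0.815, 0.579, 0.001, 0.001]
force: [-0.3, 0.7, 6.5]
opening: 0.454
grip_force: 29.3
```

drive_tool:
  rows: [0,0,0,0,0,0,-1,0,0,-0.02,0,0,0,-1,0,0,-0.03,0,0,0,-1,0,0,-0.03,0,0,0,-1,0,0,-0.02,0,0,0,-1]

```text
t: 8.83
tool_pos: [0.4394, 0.0129, 0.1332]
tcp_rot: [0.815, 0.579, 0.001, 0.001]
force: [0.7, -1.3, 0.1]
opening: 0.452
grip_force: 30.3
```

drive_tool:
  rows: [-0.0175,0.0236,0,0,0,0,-1,-0.0175,0.0236,0,0,0,0,-1,-0.0175,0.0236,0,0,0,0,-1,-0.0175,0.0236,0,0,0,0,-1,-0.0175,0.0236,0,0,0,0,-1]

```text
t: 9.25
tool_pos: [0.5221, -0.1098, 0.131]
tcp_rot: [0.815, 0.579, 0.0, 0.0]
force: [0.9, 1.0, 0.4]
opening: 0.459
grip_force: 30.3
```

drive_tool:
  rows: [-0.0175,0.0236,0,0,0,0,-1,-0.0175,0.0236,0,0,0,0,-1,-0.0175,0.0236,0,0,0,0,-1,-0.0175,0.0236,0,0,0,0,-1,-0.0175,0.0236,0,0,0,0,-1]

```text
t: 9.67
tool_pos: [0.6046, -0.2314, 0.1308]
tcp_rot: [0.815, 0.579, 0.0, 0.0]
force: [0.4, 0.4, -0.7]
opening: 0.449
grip_force: 30.3
```

drive_tool:
  rows: [0,0,0.01,0,0,0,-1,0,0,0.01,0,0,0,-1,0,0,0,0,0,0,-1,0,0,0,0,0,0,-1,0,0,0,0,0,0,-1]

```text
t: 10.08
tool_pos: [0.6036, -0.2291, 0.1108]
tcp_rot: [0.815, 0.579, -0.0, -0.0]
force: [-0.3, -0.1, -0.3]
opening: 0.458
grip_force: 30.4
```

```bash
python3 - <<'E'
from h import *
to(.6041,-.2301,.037,70.7)
E
```

```text
[-0.7, 0.8, 73.8] psi 70.8 turn 0.1 shift in turned axes [-0.7, 0.8, 73.8] pos [ 0.6036 -0.2291  0.1108] open 0.46 grip 30.4 t 10.1 q6 1.41
```

drive_tool:
  rows: [-0.0007,0.0008,0.025,0,0,0,-1,0,0,0.025,0,0,0,-1,0,0,0.015,0,0,0,-1,0,0,0.008,0,0,0,-1,0,0,0,0,0,0,-1]

```text
t: 10.5
tool_pos: [0.604, -0.2303, 0.0367]
tcp_rot: [0.815, 0.579, -0.0, -0.001]
force: [0.8, 1.0, 0.2]
opening: 0.456
grip_force: 30.4
```

drive_tool:
  rows: [0,0,0,0,0,0,-1,0,0,0,0,0,0,-1,0,0,0,0,0,0,-0.05,0,0,0,0,0,0,0,0,0,0,0,0,0,0.1]

```text
t: 10.92
tool_pos: [0.6047, -0.2312, 0.038]
tcp_rot: [0.815, 0.579, 0.0, 0.001]
force: [-0.1, 0.3, 0.5]
opening: 0.551
grip_force: 0.0
```

drive_tool:
  rows: [0,0,0,0,0,0,0.3,0,0,0,0,0,0,0.6,0,0,0,0,0,0,1,0,0,0,0,0,0,1,0,0,0,0,0,0,1]

```text
t: 11.33
tool_pos: [0.6045, -0.2311, 0.0373]
tcp_rot: [0.815, 0.579, -0.0, -0.0]
force: [0.3, -0.6, -0.1]
opening: 1.003
grip_force: 0.0
```

drive_tool:
  rows: [0,0,-0.02,0,0,0,1,0,0,-0.03,0,0,0,1,0,0,-0.03,0,0,0,1,0,0,-0.03,0,0,0,1,0,0,-0.02,0,0,0,1]

```text
t: 11.75
tool_pos: [0.6049, -0.2313, 0.1704]
tcp_rot: [0.815, 0.579, 0.001, 0.001]
force: [0.4, -0.2, 0.2]
opening: 1.003
grip_force: 0.0
```

drive_tool:
  rows: [0.0204,-0.0207,0,0,0,0,1,0.0204,-0.0207,0,0,0,0,1,0.0204,-0.0207,0,0,0,0,1,0.0204,-0.0207,0,0,0,0,1,0.0204,-0.0207,0,0,0,0,1]

```text
t: 12.17
tool_pos: [0.5396, -0.0996, 0.1673]
tcp_rot: [0.816, 0.579, 0.0, 0.0]
force: [1.0, -0.2, 0.2]
opening: 0.998
grip_force: 0.0
```

```bash
python3 - <<'E'
from h import *
to(.4115,.1616,.16,70.7)
c=bot.capture("side"); f=c["frame"]
cv2.imwrite("pics/s4.png",f[80:360,180:480,::-1])
k=blob(f,(289,291),14,(0,150,50),(10,255,255)); print("red",k[:,0].min(0),k[:,0].max(0))
E
```

```text
[204.2, -207.2, 7.3] psi 70.7 turn 0.0 shift in turned axes [204.2, -207.2, 7.3] pos [ 0.5396 -0.0996  0.1673] open 1.00 grip 0.0 t 12.2 q6 1.57
red [285 285] [293 299]
```

View pics/s4.png

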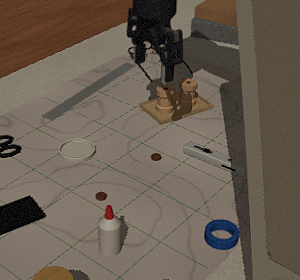

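Both spools stand in the tray. I'll go on to the glue.

drive_tool:
  rows: [0.0204,-0.0207,0,0,0,0,1,0.0204,-0.0207,0,0,0,0,1,0.0204,-0.0207,0,0,0,0,1,0.0204,-0.0207,0,0,0,0,1,0.0204,-0.0207,0,0,0,0,1]

```text
t: 12.63
tool_pos: [0.4757, 0.0308, 0.1674]
tcp_rot: [0.816, 0.579, 0.0, 0.0]
force: [0.4, -0.1, -0.3]
opening: 0.997
grip_force: 0.0
```

drive_tool:
  rows: [0.0204,-0.0207,0,0,0,0,1,0.0204,-0.0207,0,0,0,0,1,0.0204,-0.0207,0,0,0,0,1,0.0204,-0.0207,0,0,0,0,1,0.0204,-0.0207,0,0,0,0,1]

```text
t: 13.05
tool_pos: [0.4117, 0.1613, 0.1675]
tcp_rot: [0.816, 0.579, 0.0, 0.0]
force: [0.6, -0.2, -0.4]
opening: 1.0
grip_force: 0.0
```

```bash
python3 - <<'E'
from h import *
s=bot.capture("side"); print("side tip at .088",ray(s,(289,285.5),.088)[:2].round(4))
to(.4115,.1616,.038,70.7)
E
```

```text
side tip at .088 [0.4119 0.1621]
[-2.0, 3.1, 129.5] psi 70.8 turn 0.1 shift in turned axes [-1.9, 2.9, 129.5] pos [0.4094 0.1643 0.1675] open 1.00 grip 0.0 t 13.1 q6 2.10
```

drive_tool:
  rows: [-0.0005,0.001,0.035,0,0,0,1,0,0,0.03,0,0,0,1,0,0,0.03,0,0,0,1,0,0,0.02,0,0,0,1,0,0,0.013,0,0,0,1]

```text
t: 13.52
tool_pos: [0.4122, 0.1592, 0.0373]
tcp_rot: [0.815, 0.579, -0.001, -0.0]
force: [-0.1, -0.1, -0.3]
opening: 1.002
grip_force: 0.0
```

drive_tool:
  rows: [0,0,0,0,0,0,1,0,0,0,0,0,0,1,0,0,0,0,0,0,-1,0,0,0,0,0,0,-1,0,0,0,0,0,0,-1]

```text
t: 13.93
tool_pos: [0.4138, 0.1596, 0.0402]
tcp_rot: [0.815, 0.579, 0.001, 0.0]
force: [1.1, 0.2, 0.0]
opening: 0.601
grip_force: 0.0
```

drive_tool:
  rows: [0,0,0,0,0,0,-1,0,0,0,0,0,0,-1,0,0,0,0,0,0,-1,0,0,0,0,0,0,-1,0,0,0,0,0,0,-1]

```text
t: 14.35
tool_pos: [0.4134, 0.1595, 0.0401]
tcp_rot: [0.815, 0.579, 0.001, 0.0]
force: [-1.9, -0.5, 6.6]
opening: 0.411
grip_force: 29.5
```

drive_tool:
  rows: [0,0,-0.015,0,0,0,-1,0,0,-0.025,0,0,0,-1,0,0,-0.025,0,0,0,-1,0,0,-0.015,0,0,0,-1,0,0,0,0,0,0,-1]

```text
t: 14.77
tool_pos: [0.4146, 0.1598, 0.1224]
tcp_rot: [0.815, 0.579, 0.002, 0.001]
force: [1.6, 0.4, -0.8]
opening: 0.408
grip_force: 30.4
```

```bash
python3 - <<'E'
from h import *
to(.637,.0012,.043,70.7)
E
```

```text
[-76.6, 261.9, 80.4] psi 70.7 turn 0.0 shift in turned axes [-76.2, 262.3, 79.4] pos [0.4146 0.1598 0.1224] open 0.41 grip 30.4 t 14.8 q6 2.09
```

drive_tool:
  rows: [-0.0077,0.0262,0,0,0,0,-1,-0.0077,0.0262,0,0,0,0,-1,-0.0077,0.0262,0,0,0,0,-1,-0.0077,0.0262,0,0,0,0,-1,-0.0077,0.0262,0,0,0,0,-1]

```text
t: 15.18
tool_pos: [0.5247, 0.079, 0.1185]
tcp_rot: [0.815, 0.579, -0.0, -0.0]
force: [-0.1, 0.5, -0.0]
opening: 0.409
grip_force: 30.4
```

drive_tool:
  rows: [-0.0077,0.0262,0,0,0,0,-1,-0.0077,0.0262,0,0,0,0,-1,-0.0077,0.0262,0,0,0,0,-1,-0.0077,0.0262,0,0,0,0,-1,-0.0077,0.0262,0,0,0,0,-1]

```text
t: 15.6
tool_pos: [0.6357, -0.0006, 0.1181]
tcp_rot: [0.816, 0.579, -0.0, -0.0]
force: [0.3, -0.7, -0.2]
opening: 0.41
grip_force: 30.4
```

drive_tool:
  rows: [0,0,0.02,0,0,0,-1,0,0,0.02,0,0,0,-1,0,0,0,0,0,0,-1,0,0,0,0,0,0,-1,0,0,0,0,0,0,-1]

```text
t: 16.02
tool_pos: [0.635, 0.0005, 0.0798]
tcp_rot: [0.815, 0.579, 0.0, 0.0]
force: [-0.0, 0.6, 0.4]
opening: 0.406
grip_force: 30.5
```

```bash
python3 - <<'E'
from h import *
to(.637,.0012,.0445,70.7)
c=bot.capture("side"); cv2.imwrite("pics/s5.png",cv2.resize(c["frame"][110:290,160:400,::-1],None,fx=2,fy=2))
E
```

```text
[1.3, 1.6, 35.3] psi 70.7 turn 0.0 shift in turned axes [1.3, 1.6, 35.3] pos [6.35e-01 5.00e-04 7.98e-02] open 0.41 grip 30.5 t 16.0 q6 1.78
```

View pics/s5.png

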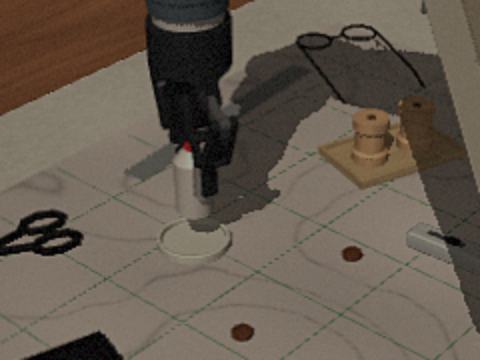

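drive_tool:
  rows: [0.0008,0.0015,0.015,0,0,0,-1,0,0,0.012,0,0,0,-1,0,0,0.006,0,0,0,-1,0,0,0.002,0,0,0,-1,0,0,0,0,0,0,-1]

```text
t: 16.48
tool_pos: [0.6368, 0.0007, 0.0448]
tcp_rot: [0.815, 0.579, 0.0, 0.0]
force: [-0.9, 0.0, -1.1]
opening: 0.411
grip_force: 30.6
```

drive_tool:
  rows: [0,0,0.0005,0,0,0,-1,0,0,0,0,0,0,-1,0,0,0,0,0,0,-0.15,0,0,0,0,0,0,-0.1,0,0,0,0,0,0,0]

```text
t: 16.9
tool_pos: [0.6369, 0.0006, 0.0441]
tcp_rot: [0.815, 0.579, 0.0, 0.0]
force: [-0.9, 0.3, -0.0]
opening: 0.501
grip_force: 0.0
```

drive_tool:
  rows: [0,0,0,0,0,0,0.3,0,0,0,0,0,0,0.6,0,0,0,0,0,0,1,0,0,0,0,0,0,1,0,0,0,0,0,0,1]

```text
t: 17.32
tool_pos: [0.6367, 0.0006, 0.0438]
tcp_rot: [0.815, 0.579, -0.0, -0.0]
force: [-0.3, -0.2, -0.2]
opening: 0.999
grip_force: 0.0
```

drive_tool:
  rows: [0,0,-0.02,0,0,0,1,0,0,-0.03,0,0,0,1,0,0,-0.03,0,0,0,1,0,0,-0.03,0,0,0,1,0,0,-0.02,0,0,0,1]

```text
t: 17.73
tool_pos: [0.6372, 0.0006, 0.1769]
tcp_rot: [0.815, 0.579, 0.001, 0.001]
force: [0.4, -0.2, -0.5]
opening: 1.001
grip_force: 0.0
```

drive_tool:
  rows: [-0.0205,-0.0162,0,0,0,0,1,-0.0205,-0.0162,0,0,0,0,1,-0.0205,-0.0162,0,0,0,0,1,-0.0205,-0.0162,0,0,0,0,1,-0.0205,-0.0162,0,0,0,0,1]

```text
t: 18.15
tool_pos: [0.5253, -0.0698, 0.1738]
tcp_rot: [0.815, 0.579, 0.0, 0.0]
force: [-0.2, -0.9, -0.3]
opening: 0.999
grip_force: 0.0
```

drive_tool:
  rows: [-0.0205,-0.0162,0,0,0,0,1,-0.0205,-0.0162,0,0,0,0,1,-0.0205,-0.0162,0,0,0,0,1,-0.0205,-0.0162,0,0,0,0,1,-0.0205,-0.0162,0,0,0,0,1]

```text
t: 18.57
tool_pos: [0.415, -0.1399, 0.1739]
tcp_rot: [0.815, 0.579, 0.0, 0.0]
force: [0.3, -0.8, -0.4]
opening: 1.001
grip_force: 0.0
```

drive_tool:
  rows: [0,0,0.01,0,0,6.74,1,0,0,0.01,0,0,6.74,1,0,0,0.01,0,0,6.74,1,0,0,0.01,0,0,6.74,1,0,0,0.01,0,0,6.74,1]

```text
t: 18.98
tool_pos: [0.416, -0.1396, 0.1235]
tcp_rot: [0.949, 0.315, 0.0, 0.0]
force: [0.6, -0.5, -0.1]
opening: 1.002
grip_force: 0.0
```

drive_tool:
  rows: [0,0,0,0,0,6.74,1,0,0,0,0,0,6.74,1,0,0,0,0,0,6.74,1,0,0,0,0,0,6.74,1,0,0,0,0,0,6.74,1]

```text
t: 19.4
tool_pos: [0.4161, -0.1395, 0.1238]
tcp_rot: [1.0, 0.026, 0.0, 0.0]
force: [0.9, -0.3, -0.5]
opening: 1.002
grip_force: 0.0
```

```bash
python3 - <<'E'
from h import *
to(.4163,-.1392,.023,3.3)
c=bot.capture("side"); cv2.imwrite("pics/s6.png",cv2.resize(c["frame"][110:290,200:440,::-1],None,fx=2,fy=2))
E
```

```text
[0.2, -0.3, 100.8] psi 3.0 turn -0.3 shift in turned axes [0.2, -0.3, 100.8] pos [ 0.4161 -0.1395  0.1238] open 1.00 grip 0.0 t 19.4 q6 2.57
```

View pics/s6.png

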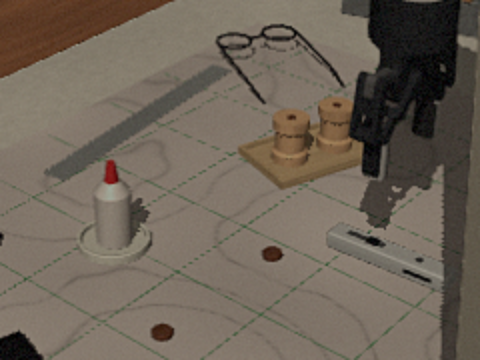

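The glue stands centred in the dish and the gripper is over the knife. Descending and gripping.

drive_tool:
  rows: [0,0,0.03,0,0,0,1,0,0,0.03,0,0,0,1,0,0,0.025,0,0,0,1,0,0,0.012,0,0,0,1,0,0,0.005,0,0,0,1]
  squeeze: 40

```text
t: 19.87
tool_pos: [0.4151, -0.1389, 0.02]
tcp_rot: [1.0, 0.03, -0.001, -0.001]
force: [-0.4, 0.6, 1.0]
opening: 1.003
grip_force: 0.0
```

drive_tool:
  rows: [0,0,0,0,0,0,1,0,0,0,0,0,0,0,0,0,0,0,0,0,-1,0,0,0,0,0,0,-1,0,0,0,0,0,0,-1]

```text
t: 20.28
tool_pos: [0.4166, -0.1397, 0.0226]
tcp_rot: [1.0, 0.029, 0.001, 0.0]
force: [-0.1, -0.8, -0.5]
opening: 0.455
grip_force: 0.0
```

drive_tool:
  rows: [0,0,0,0,0,0,-1,0,0,0,0,0,0,-1,0,0,0,0,0,0,-1,0,0,0,0,0,0,-1,0,0,0,0,0,0,-1]

```text
t: 20.7
tool_pos: [0.4164, -0.1397, 0.0225]
tcp_rot: [1.0, 0.029, 0.001, 0.0]
force: [-1.1, -0.2, 7.4]
opening: 0.267
grip_force: 39.3
```

drive_tool:
  rows: [0,0,-0.015,0,0,0,-1,0,0,-0.025,0,0,0,-1,0,0,-0.03,0,0,0,-1,0,0,-0.015,0,0,0,-1,0,0,0,0,0,0,-1]

```text
t: 21.12
tool_pos: [0.4176, -0.1402, 0.1099]
tcp_rot: [1.0, 0.029, 0.002, 0.001]
force: [0.2, 0.3, -1.1]
opening: 0.269
grip_force: 40.1
```

```bash
python3 - <<'E'
from h import *
to(.5964,.2452,.03,73)
c=bot.capture("side"); cv2.imwrite("pics/s7.png",cv2.resize(c["frame"][110:290,260:500,::-1],None,fx=2,fy=2))
E
```

```text
[200.6, -374.6, 79.7] psi 3.3 turn -69.7 shift in turned axes [420.9, 58.3, 79.9] pos [ 0.4176 -0.1402  0.1099] open 0.27 grip 40.1 t 21.1 q6 2.57
```

View pics/s7.png

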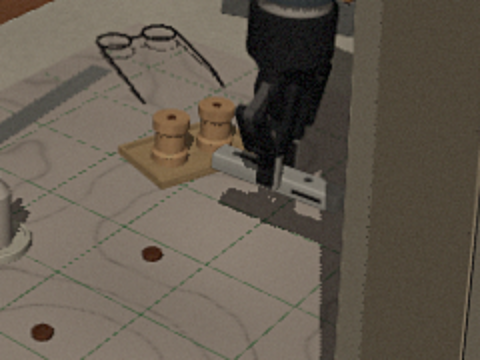

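drive_tool:
  rows: [0,0,-0.004,0,0,-6.97,-1,0,0,-0.004,0,0,-6.97,-1,0,0,-0.004,0,0,-6.97,-1,0,0,-0.004,0,0,-6.97,-1,0,0,-0.004,0,0,-6.97,-1]

```text
t: 21.58
tool_pos: [0.4155, -0.1391, 0.1255]
tcp_rot: [0.944, 0.33, -0.001, -0.001]
force: [-0.7, -0.2, -1.0]
opening: 0.267
grip_force: 40.1
```

drive_tool:
  rows: [0,0,0,0,0,-6.97,-1,0,0,0,0,0,-6.97,-1,0,0,0,0,0,-6.97,-1,0,0,0,0,0,-6.97,-1,0,0,0,0,0,-6.97,-1]

```text
t: 22.0
tool_pos: [0.4155, -0.1391, 0.1253]
tcp_rot: [0.802, 0.597, -0.0, -0.001]
force: [0.1, 0.3, -1.2]
opening: 0.269
grip_force: 40.1
```

drive_tool:
  rows: [0.0281,0.0039,0,0,0,0,-1,0.0281,0.0039,0,0,0,0,-1,0.0281,0.0039,0,0,0,0,-1,0.0281,0.0039,0,0,0,0,-1,0.0281,0.0039,0,0,0,0,-1]

```text
t: 22.42
tool_pos: [0.4755, -0.0094, 0.1253]
tcp_rot: [0.804, 0.595, -0.001, -0.001]
force: [0.5, 0.4, -1.4]
opening: 0.267
grip_force: 40.1
```

drive_tool:
  rows: [0.0281,0.0039,0,0,0,0,-1,0.0281,0.0039,0,0,0,0,-1,0.0281,0.0039,0,0,0,0,-1,0.0281,0.0039,0,0,0,0,-1,0.0281,0.0039,0,0,0,0,-1]

```text
t: 22.83
tool_pos: [0.5351, 0.1193, 0.125]
tcp_rot: [0.804, 0.595, -0.001, -0.001]
force: [0.0, -0.4, -2.2]
opening: 0.267
grip_force: 40.1
```

drive_tool:
  rows: [0.0281,0.0039,0,0,0,0,-1,0.0281,0.0039,0,0,0,0,-1,0.0281,0.0039,0,0,0,0,-1,0.0281,0.0039,0,0,0,0,-1,0.0281,0.0039,0,0,0,0,-1]

```text
t: 23.25
tool_pos: [0.5948, 0.2478, 0.1247]
tcp_rot: [0.804, 0.595, -0.001, -0.0]
force: [1.2, -0.3, -2.1]
opening: 0.267
grip_force: 40.1
```

drive_tool:
  rows: [0,0,0.03,0,0,0,-1,0,0,0.03,0,0,0,-1,0,0,0,0,0,0,-1,0,0,0,0,0,0,-1,0,0,0,0,0,0,-1]

```text
t: 23.67
tool_pos: [0.5952, 0.2464, 0.0672]
tcp_rot: [0.804, 0.595, -0.0, -0.0]
force: [0.8, 0.5, -0.4]
opening: 0.265
grip_force: 40.0
```

```bash
python3 - <<'E'
from h import *
to(.5964,.2452,.0275,73)
c=bot.capture("side"); cv2.imwrite("pics/s8.png",cv2.resize(c["frame"][200:380,80:320,::-1],None,fx=2,fy=2))
E
```

```text
[-0.8, 1.5, 39.7] psi 73.0 turn 0.0 shift in turned axes [-0.8, 1.5, 39.7] pos [0.5952 0.2464 0.0672] open 0.26 grip 40.0 t 23.7 q6 2.13
```

View pics/s8.png

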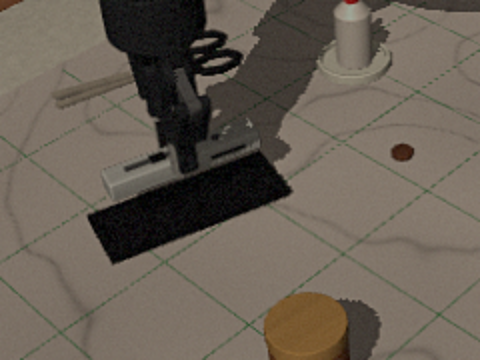

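The knife is aligned over the black tray. Lowering it, releasing, and retreating clear.

drive_tool:
  rows: [-0.0008,0.0015,0.015,0,0,0,-1,0,0,0.015,0,0,0,-1,0,0,0.007,0,0,0,-1,0,0,0.0025,0,0,0,-1,0,0,0,0,0,0,-1]

```text
t: 24.13
tool_pos: [0.5965, 0.2453, 0.0279]
tcp_rot: [0.804, 0.595, 0.0, 0.0]
force: [-0.9, 1.3, -1.8]
opening: 0.269
grip_force: 40.1
```

drive_tool:
  rows: [0,0,0,0,0,0,-1,0,0,0,0,0,0,-1,0,0,0,0,0,0,-0.4,0,0,0,0,0,0,-0.3,0,0,0,0,0,0,-0.2]

```text
t: 24.55
tool_pos: [0.5966, 0.2455, 0.0278]
tcp_rot: [0.804, 0.595, 0.0, 0.0]
force: [-0.2, 0.5, 1.2]
opening: 0.402
grip_force: 0.0
```

drive_tool:
  rows: [0,0,0,0,0,0,0,0,0,0,0,0,0,0.3,0,0,0,0,0,0,0.6,0,0,0,0,0,0,1,0,0,0,0,0,0,1]

```text
t: 24.97
tool_pos: [0.5963, 0.2454, 0.0273]
tcp_rot: [0.804, 0.595, -0.0, 0.0]
force: [0.3, 0.5, -0.9]
opening: 0.997
grip_force: 0.0
```

drive_tool:
  rows: [0,0,-0.02,0,0,0,1,0,0,-0.03,0,0,0,1,0,0,-0.03,0,0,0,1,0,0,-0.04,0,0,0,1,0,0,-0.04,0,0,0,1]

```text
t: 25.38
tool_pos: [0.5957, 0.2452, 0.1884]
tcp_rot: [0.804, 0.595, -0.001, -0.0]
force: [1.9, -0.1, -0.8]
opening: 0.999
grip_force: 0.0
```

drive_tool:
  rows: [-0.03,-0.02,0,0,0,0,1,-0.03,-0.02,0,0,0,0,1,-0.03,-0.02,0,0,0,0,1,-0.03,-0.02,0,0,0,0,1,-0.03,-0.02,0,0,0,0,1]

```text
t: 25.8
tool_pos: [0.4553, 0.1303, 0.1872]
tcp_rot: [0.804, 0.595, 0.0, 0.0]
force: [0.9, -0.8, 0.0]
opening: 1.001
grip_force: 0.0
```

drive_tool:
  rows: [0,0,0,0,0,0,1,0,0,0,0,0,0,1,0,0,0,0,0,0,1,0,0,0,0,0,0,1,0,0,0,0,0,0,1]

```text
t: 26.22
tool_pos: [0.4576, 0.1316, 0.1871]
tcp_rot: [0.804, 0.595, -0.0, -0.0]
force: [0.4, 0.0, -0.3]
opening: 0.999
grip_force: 0.0
```

```bash
python3 - <<'E'
from h import *
a=bot.capture("side")["frame"][120:400,80:440,::-1]; b=bot.capture("top")["frame"][110:330,140:500,::-1]
cv2.imwrite("pics/end.png",np.vstack([cv2.resize(a,None,fx=1.1,fy=1.1),cv2.resize(b,(396,242))]))
E
```

```text
(no output)
```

View pics/end.png

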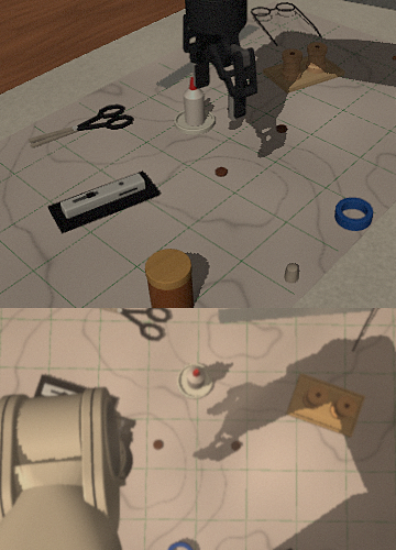

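The knife lies lengthwise in its tray, the glue stands in the dish, both spools stand well inside the plywood tray, and the jar is upright. Handing in.

```bash
python3 -c "
from bench import bot
print(bot.finish_job())"
```

```text
the job is handed in; nothing more can be done
None
```

The job is handed in at about 26 s, with both spools, the glue bottle and the knife in their trays and the jar upright in the last pictures; the judge returned no verdict.

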